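Nest the counting pans with their handles fanned

ROBOT

A 6-joint arm with a two-finger parallel gripper is mounted at the origin on a cart in front of the work surface, level with it; the furniture and walls round the work are solid. World frame = base frame: x ahead of the robot, y to its left, z up, the work surface at z = 0. Lengths are in m, angles in rad, forces in N, time in s.
With the tool pointing down it reaches from about 0.35 to 0.775 m from the base axis. Payload 7.3 kg.
Tool frame: the origin (TCP) lies at the centre of the arm's flange, where the gripper is bolted on; the fingertips stand 178 mm ahead of it and the grasp point (between the pads) lies 159 mm ahead of it; z points along the fingers, y is the line along which they close (so a half turn about z gives the same grasp; the last joint's range is limited). The gripper opens to 92 mm and grips with 3 to 60 N. Pads are 19 mm wide; open, the fingers measure 130 mm over their backs; the gripper's body (75 mm by 190 mm) begins 47 mm behind the grasp point.
Start: joints at [1.064, 0.342, 1.524, -0, 1.275, -0.146], TCP at [0.185, 0.491, 0.405] pointing down, gripper open.
Joint ranges: [-2.53, 2.53], [-0.77, 2.02], [0.04, 2.7], [-1, 4.14], [0.28, 2.66], [-3.11, 3.11]. Speed limits (rad/s): [2.57, 2.57, 3.14, 3.14, 3.14, 3.14].

INTERFACE

Orientations are given as [roll, pitch, yaw] about the fixed x, y, z axes, in that order (R = Rz(yaw) Ry(pitch) Rx(roll)).
In Python, from cell import telemetry, vision, ticket gives the robot as it stands.
- The arm moves only by the shell command python3 -m crank 'ROWS' [FORCE]. ROWS is JSON, a list of rows, each a list of 5 numbers: the gripper command: -1 is shut, 1 is fully open, values between are in proportion, then the shift along the tool's x, y, z in mm, then the turn about the tool's z in rad. In form: [[fingers, dx, dy, dz, roll], ...]. A call has 1 to 12 rows; each row is the pose to reach, as a shift and turn from the pose commanded when the call began, along the tool's axes at that moment; what a row does not reach only later rows make up. A row lasts 1/12 s, in which the tool goes at most 41.7 mm and 7.16 degrees, less where a joint would pass 70% of its speed; a pose out of reach is approached as far as the arm can. A call with a gripper value outside its range is refused whole. The fingers move at their own pace and stop on an object; FORCE is the grip in N (left out, the last holds). Time passes only in rows, so rows that repeat a pose let the fingers close. It gives the time, the measured TCP pose, the force, the opening and the grip force at its end, in the units of the state.
- telemetry.observe(): the state, without advancing time (a new reading comes with each control period).
- vision.read_camera(name): name is "side" or "top" or "wrist"; returns (picture, depth): 400x640x3 uint8, red, green, blue; 400x640 float32, m along the optical axis (not along the pixel's ray), 0 where there is no reading.
- vision.get_calibration(name): a dict with "camera_matrix" (3x3 intrinsics, pixels), "dist" ([k1, k2, p1, p2, k3] as OpenCV has them; the pictures are not rectified), "rvec" (rotation vector, rad) and "tvec" (3), from world to camera coordinates, as OpenCV has them. Camera axes: x right, y down, z forward; pixel columns grow to the right and rows downward; lengths in m; the calibration is good to about 2 mm. A picture is of the moment at which its call begins: read the wrist's pose just before it. get_calibration takes no time and is no camera call; for the wrist camera it gives the pose at the moment of the call.
- ticket.hand_in(): hands the job in; it is judged then, once.
The state is a dict: "time": time; "qpos": joint angles; "qvel": joint speeds; "joint_efforts": joint torques, N m; "tool_pos": TCP position; "tool_rot": TCP orientation; "contact_force": force on the tool from outside, world axes, zero at the start; "torque": the same for the moment, N m; "opening": finger opening in m; "grip_force": force on a finger pad.
Only numpy, scipy, OpenCV 4.12 (cv2) and the standard library are available. Lean on these libraries where they do the work, as an engineer would, in place of code of your own. Each camera call takes 0.05 s, during which the arm holds its last target. There are 200 camera calls.

TASK

Put the three steel counting pans away as one nest on the largest, which stays standing where it is: first set the middle-sized pan down inside the largest, then the smallest inside the middle-sized one, each sitting flat on the floor of the pan below. Fan the handles so that each clears the one below: turn each about 45 degrees on from the handle below it, both steps the same way round (either way will do). Keep the pans upright throughout.

Things in the scene. Friction and masses are not known exactly. Their poses are not given: they have to be found in the camera images.
- pan_large: the largest of three plain round open steel pans, each with one straight black handle: 120 mm across the rim, 100 across the flat bottom, 50 high, wall 2.5, floor 4 thick, about 300 g. Origin: centre of the underside; z up; +x points out along the handle. Nested, a pan's underside is 4 mm above that of the pan below, with 7 mm sideways play; handles one over another collide and keep the upper pan up.
- pan_medium: the middle-sized of three plain round open steel pans, each with one straight black handle: 100 mm across the rim, 80 across the flat bottom, 50 high, wall 2.5, floor 4 thick, about 160 g. Origin: centre of the underside; z up; +x points out along the handle. Nested, a pan's underside is 4 mm above that of the pan below, with 7 mm sideways play; handles one over another collide and keep the upper pan up.
- pan_small: the smallest of three plain round open steel pans, each with one straight black handle: 80 mm across the rim, 60 across the flat bottom, 50 high, wall 2.5, floor 4 thick, about 120 g. Origin: centre of the underside; z up; +x points out along the handle. Nested, a pan's underside is 4 mm above that of the pan below, with 7 mm sideways play; handles one over another collide and keep the upper pan up.
- pan_large_grip (a point): middle of the largest pan's handle, 105 mm out along the pan's +x from its axis, 74 mm above its underside. A level flat-sided bar 12 mm wide and 16 tall, 80 to 155 mm from the axis (wire loop to 167), on a strap that rises outward from the rim; pinch it across its width from above
- pan_medium_grip (a point): middle of the middle-sized pan's handle, 95 mm out along the pan's +x from its axis, 74 mm above its underside. A level flat-sided bar 12 mm wide and 16 tall, 70 to 145 mm from the axis (wire loop to 157), on a strap that rises outward from the rim; pinch it across its width from above
- pan_small_grip (a point): middle of the smallest pan's handle, 85 mm out along the pan's +x from its axis, 74 mm above its underside. A level flat-sided bar 12 mm wide and 16 tall, 60 to 135 mm from the axis (wire loop to 147), on a strap that rises outward from the rim; pinch it across its width from above

How it is judged:
By the outcome, as a careful person would: the job done as asked, in the order asked, and still so for the second after the job is handed in, with the robot touching nothing.
It also fails if it takes over 61 s, if anything falls off the work surface, if the arm or the gripper's body presses on something with over 40 N, if the wrist force passes 120 N, or if a joint passes its speed limit or range.

## Working session

There is one attempt and no reset: what is moved stays moved. The work goes in short steps, Python scripts to look and compute and a shell command to move; the robot and the scene stay as the last step left them, time stands still between calls to the robot, and variables do not carry over. Pictures are saved under pics/ and viewed, at most 14 in all, crops included, and the job is handed in when it is done.

```bash
mkdir -p pics; ls; python3 - <<'E'
from cell import telemetry, vision
import cv2,numpy as np
s=telemetry.observe();print(s['tool_pos'],s['tool_rot'],s['opening'],s['time'])
for n in("top","side"):
    im,d=vision.read_camera(n);np.savez(f'pics/{n}0.npz',im=im,d=d)
    c=vision.get_calibration(n);print(n,{k:np.round(v,3).tolist() for k,v in c.items()})
    cv2.imwrite(f'pics/{n}0.png',im[:,:,::-1])
E
```

```text
pics
[0.18525249 0.49109421 0.40403177] [-3.14005853e+00 -2.08756345e-04  2.78080345e+00] 0.09159513920244015 0.0
top {'camera_matrix': [[404.008, 0.0, 316.746], [0.0, 404.008, 197.825], [0.0, 0.0, 1.0]], 'dist': [-0.081, 0.0, 0.0, 0.0, 0.0], 'rvec': [2.144, -2.203, 0.078], 'tvec': [-0.085, 0.506, 1.142]}
side {'camera_matrix': [[395.471, 0.0, 319.159], [0.0, 395.471, 196.923], [0.0, 0.0, 1.0]], 'dist': [-0.015, 0.0, 0.0, 0.0, 0.0], 'rvec': [2.195, -0.159, 0.067], 'tvec': [-0.509, 0.044, 1.046]}
```

View pics/top0.png

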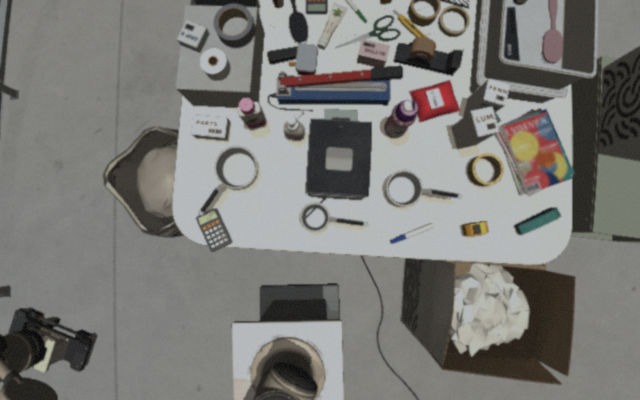

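View pics/side0.png

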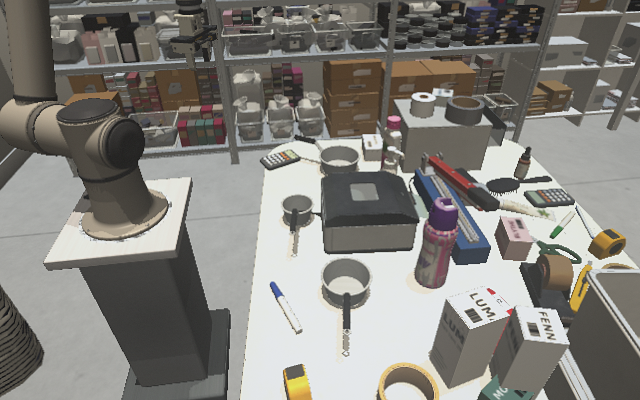

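Top view: the large pan is at (238,168) with its handle to the lower left. The medium pan is at (402,188) and the small at (315,215), both with handles to the right. A black box stands between them. Next I'll enlarge the three pans and measure them.

```bash
cat > h.py <<'E'
import numpy as np,cv2
from scipy.spatial.transform import Rotation as R
from cell import vision,telemetry
def cast(c,uv,z):
    "pixels -> world points on plane height z"
    K=np.array(c['camera_matrix']);Rm=cv2.Rodrigues(np.array(c['rvec'],float))[0];t=np.array(c['tvec'],float).ravel()
    p=cv2.undistortPoints(np.array(uv,float).reshape(-1,1,2),K,np.array(c['dist'],float)).reshape(-1,2)
    d=np.c_[p,np.ones(len(p))]@Rm; o=-Rm.T@t
    return o+d*((z-o[2])/d[:,2])[:,None]
def cloud(c,d):
    "world points per pixel from depth"
    K=np.array(c['camera_matrix']);Rm=cv2.Rodrigues(np.array(c['rvec'],float))[0];t=np.array(c['tvec'],float).ravel()
    v,u=np.mgrid[:d.shape[0],:d.shape[1]]
    p=cv2.undistortPoints(np.stack([u,v],-1).reshape(-1,1,2).astype(float),K,np.array(c['dist'],float)).reshape(-1,2)
    X=(np.c_[p,np.ones(len(p))]*d.reshape(-1,1)-t)@Rm
    return X.reshape(*d.shape,3)
E
python3 - <<'E'
from h import *
f=np.load('pics/top0.npz');im,d=f['im'],f['d'];c=vision.get_calibration('top')
X=cloud(c,d)
print('table z',np.median(X[150:240,380:400,2]))
g=im.max(2)
crops=[]
for n,(u,v),w in(('L',(226,180),48),('M',(420,188),48),('S',(335,217),40)):
    sl=np.s_[v-w:v+w,u-w:u+w]
    crops.append(cv2.resize(im[sl],(400,400),interpolation=cv2.INTER_CUBIC))
    P=X[sl].reshape(-1,3); q=P[(P[:,2]>.062)&(P[:,2]<.09)&(g[sl].ravel()<80)]
    r=P[(P[:,2]>.035)&(P[:,2]<.056)]
    print(n,'handle pts',len(q),np.round(np.c_[q.min(0),q.max(0),q.mean(0)],3).tolist())
    (cx,cy),rad=cv2.minEnclosingCircle(r[:,:2].astype(np.float32)) if len(r) else ((0,0),0)
    print('  rim',len(r),cx,cy,rad)
cv2.imwrite('pics/crops.png',cv2.resize(np.hstack(crops),(798,266))[:,:,::-1])
E
```

```text
table z 0.00019095679961984386
L handle pts 99 [[0.471, 0.528, 0.499], [0.174, 0.22, 0.197], [0.069, 0.086, 0.08]]
  rim 520 0.6325153112411499 0.16865754127502441 0.11305008083581924
M handle pts 108 [[0.493, 0.651, 0.529], [-0.523, -0.414, -0.461], [0.062, 0.088, 0.079]]
  rim 338 0.5191063284873962 -0.44681090116500854 0.1535906195640564
S handle pts 125 [[0.424, 0.51, 0.459], [-0.222, -0.078, -0.174], [0.062, 0.09, 0.08]]
  rim 273 0.4644428491592407 -0.1373288631439209 0.09079401195049286
```

View pics/crops.png

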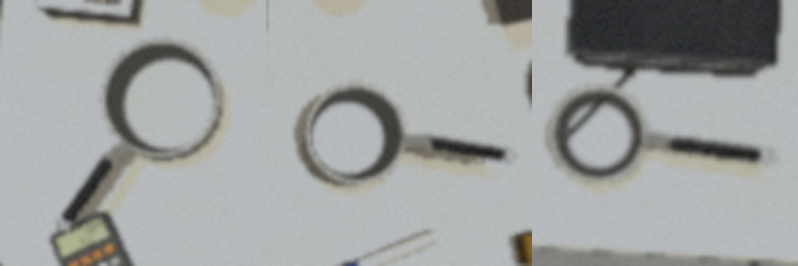

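The small pan has a thin dark thing running from the box across its mouth, so it needs a closer look. Pan rims and handles are clear; next I'll refine them and get obstacle heights.

```bash
python3 - <<'E'
from h import *
f=np.load('pics/top0.npz');im,d=f['im'],f['d'];c=vision.get_calibration('top')
X=cloud(c,d);g=im.max(2)
for n,(u,v),(hu,hv),r0 in(('L',(238,168),(208,198),.06),('M',(402,188),(440,193),.05),('S',(315,215),(350,222),.04)):
    m=((X[...,2]>.066)&(X[...,2]<.1)&(g<80)).astype(np.uint8)
    k,lab,st,ce=cv2.connectedComponentsWithStats(m)
    i=min(range(1,k),key=lambda i:np.hypot(*(ce[i]-(hu,hv)))+(st[i,4]<15)*99)
    vv,uu=np.where(lab==i);P=cast(c,np.c_[uu,vv],.082)
    (cx,cy),(w,h),a=cv2.minAreaRect((P[:,:2]*1000).astype(np.float32))
    # rim by height
    P2=X.reshape(-1,3);c0=cast(c,[(u,v)],.05)[0]
    rr=np.hypot(*(P2[:,:2]-c0[:2]).T)
    q=P2[(P2[:,2]>.044)&(P2[:,2]<.056)&(rr<r0+.012)&(rr>r0-.015)]
    A=np.c_[2*q[:,:2],np.ones(len(q))];s=np.linalg.lstsq(A,(q[:,:2]**2).sum(1),rcond=None)[0]
    rad=np.sqrt(s[2]+s[0]**2+s[1]**2)
    ax=P[:,:2].mean(0)-s[:2]
    print(n,'handle',len(uu),'c',round(cx),round(cy),'size',round(w),round(h),'| rim',len(q),np.round(s[:2],4),'R',round(rad,4),'axis yaw',round(np.degrees(np.arctan2(ax[1],ax[0])),1),'dist',round(np.hypot(*ax),3), 'px seed',np.round(c0,3))
P=X[np.isfinite(X).all(2)&(d>0)]
for nm,b in(('box',(120,195,305,372)),('bott',(95,140,385,420)),('thing',(196,232,296,340)),('left items',(90,140,190,310)),('stapler',(60,110,270,400)),('calc',(205,250,195,232))):
    Q=X[b[0]:b[1],b[2]:b[3]].reshape(-1,3);Q=Q[Q[:,2]>.015];print(nm,np.round(np.c_[Q.min(0),Q.max(0)],3).tolist())
np.set_printoptions(linewidth=220);print(np.round(X[194:232:2,296:340:2,2]*1000).astype(int))
E
```

```text
L handle 99 c 500 196 size 11 70 | rim 242 [0.5956 0.1294] R 0.0577 axis yaw 145.1 dist 0.117 px seed [0.592 0.122 0.05 ]
M handle 87 c 501 -449 size 70 10 | rim 220 [ 0.5236 -0.3453] R 0.0493 axis yaw -102.4 dist 0.104 px seed [ 0.522 -0.339  0.05 ]
S handle 77 c 432 -186 size 69 8 | rim 173 [ 0.4489 -0.0908] R 0.0392 axis yaw -100.3 dist 0.096 px seed [ 0.453 -0.092  0.05 ]
box [[0.408, 0.716], [-0.253, -0.068], [0.061, 1.178]]
bott [[0.408, 0.803], [-0.409, -0.11], [0.015, 1.178]]
thing [[0.408, 0.51], [-0.161, -0.05], [0.015, 1.178]]
left items [[0.408, 0.83], [-0.11, 0.269], [0.015, 1.178]]
stapler [[0.408, 0.922], [-0.356, 0.032], [0.015, 1.178]]
calc [[0.364, 0.488], [-0.11, 0.255], [0.015, 1.178]]
[[   2    3    2    0   -4   -3   61   83   81   84   81   82   84   80   88   96   98   99  102  105  107  105]
 [  -2    3   -4   -2   -4   -1   -2   17   28   31   35   36   41   43   47   53   59   59   64   65   71   75]
 [  -3   -3   -1    4    1   -1   -2   -2   -4    1    1   -1   -4   26   36   -3   -1   -2    3    8   10   11]
 [   0    2    1   -1    1   -3    3   -2    0
[... 1062 characters left out ...]
   58   70   72   78]
 [   6    3   50   43   19    5    6    3    6    6    8    6    4    1    9   35   52   55   58   67   79   83]
 [  -2   -6   -2   48   29   11    4    8    4    4    5    4    4    7   18   43   49   -4   -2    0   -3   -4]
 [   4   -6   -4   50   38   21    5   -3    3    6    8    4    5   15   31   49   -1    0   -2    0   -2   -3]
 [  -1   -4    0    4   46   35   21    3    5    5   -1    5   12   31   47   -3   -1    1    4   -1    1   -2]
 [   1   -1    1    0    2   52   46   32   24   21   26   27   44   50   -1   -4    1 1178   -2    1   -1    0]
 [   1   -4   -1   -2    0    1   47   49   53   45   49   51   50   -2    2    0   -2    2    3    1   -2    1]]
```

```bash
cat >> h.py <<'E'
def go(x,y,z,yawdeg):
    "print tool-frame shift (mm) and roll to put GRASP point at x,y,z with tool yaw (mod 180 chosen by caller)"
    s=telemetry.observe();Rt=R.from_euler('xyz',s['tool_rot']).as_matrix()
    dl=Rt.T@(np.array([x,y,z+.159])-s['tool_pos'])*1000
    dy=(yawdeg-np.degrees(s['tool_rot'][2])+180)%360-180
    print('shift',np.round(dl,1),'roll',round(-np.radians(dy),3),'rows>=',int(max(np.linalg.norm(dl)/41.7,abs(dy)/7.16))+1)
E
python3 - <<'E'
from h import *
f=np.load('pics/top0.npz');X=cloud(vision.get_calibration('top'),f['d']);P=X.reshape(-1,3)
P=P[(P[:,2]<.5)]
H=np.zeros((14,20),int)
for a in range(14):
  for b in range(20):
    q=P[(P[:,0]//.05==a+6)&(P[:,1]//.05==b-11),2]; H[a,b]=np.percentile(q,98)*1000 if len(q) else -1
np.set_printoptions(linewidth=200)
print('cols y from',[round((b-11)*.05,2) for b in range(20)])
for a in range(14):print(round((a+6)*.05,2),H[a])
go(.47,-.03,.25,77.6)
E
```

```text
cols y from [-0.55, -0.5, -0.45, -0.4, -0.35, -0.3, -0.25, -0.2, -0.15, -0.1, -0.05, 0.0, 0.05, 0.1, 0.15, 0.2, 0.25, 0.3, 0.35, 0.4]
0.3 [   3    4    3    3    5    4    2    3    1   -1 -731 -732 -731 -730 -732 -729 -729 -731 -729 -731]
0.35 [  62    3    4   16   16    3    3    4    4    4    4    4    3    3   16   16    3   -1   -1 -737]
0.4 [  63    3   16   14    4    4   81   83   71   51    4    4    4    3   16   17    5    2   -1 -217]
0.45 [   4   82   73   51   50    3   94   38   50   52    4    3    3    3   75   83   11    4   -1 -214]
0.5 [  10   82   83   53   46   50  121  121  121  120    4    3    5   50   83    5    3    3   -1 -284]
0.55 [  48    4    3   49   51    3  122  121  122  122    4    3   52    7   51    4    3    4   -1 -277]
0.6 [ 165    3    3    3    3    3  122  122  122  122    4    3   50   48   51    5    3    3   -1 -276]
0.65 [ 167    4    3  186  202  100  121  120  122  120  156    5    4   50   48   47   41    4   -1 -281]
0.7 [ 166   23   26  203  203    3   99  101  104  154  156  145  185  138   48   49   47    2   -1 -291]
0.75 [ 153   39   39   19  184  176   58   58   60   59  102   57  160  157  157  156  154    4   -1 -225]
0.8 [  23   38   38   18  187  181  163  150  138  125  114   63  157  208  208  158  157    2   -1 -292]
0.85 [ 73  55  90  70  64  61   3   3  35  39 103   4 159 208 209 190 157  -1  -1  -1]
0.9 [ 73  39 102  96  62  63  62   3  37  40  34  33 204 204 201 193 191  -1  -1  -1]
0.95 [ 24   7  15  35  11  60  59  18  33  38  31  26 204 204 202 193 155  -1  -1  -1]
shift [-450.4 -387.    -4.5] roll 1.426 rows>= 15
```

```bash
python3 -m crank '[[0,-450,-387,0,1.426],[0,-450,-387,0,1.426],[0,-450,-387,0,1.426],[0,-450,-387,0,1.426],[0,-450,-387,0,1.426],[0,-450,-387,0,1.426],[0,-450,-387,0,1.426],[0,-450,-387,0,1.426],[0,-450,-387,0,1.426],[0,-450,-387,0,1.426],[0,-450,-387,0,1.426],[0,-450,-387,0,1.426]]' 60
python3 -m crank '[[0,-150,0,0,0],[0,-150,0,0,0],[0,-150,0,0,0],[0,-150,0,0,0],[0,-150,0,0,0]]'
python3 - <<'E'
from h import *
s=telemetry.observe();print(s['tool_pos'],s['tool_rot'],s['time'])
im,d=vision.read_camera('wrist');np.savez('pics/w1.npz',im=im,d=d);cv2.imwrite('pics/w1.png',im[:,:,::-1])
E
```

```text
time: 1.1
tool_pos: [0.4253, 0.0503, 0.4046]
tool_rot: [-3.141, -0.0, 1.348]
contact_force: [0.2, 1.6, 0.3]
opening: 0.0458
grip_force: 0.0
time: 1.52
tool_pos: [0.392, -0.0978, 0.4045]
tool_rot: [-3.141, 0.001, 1.35]
contact_force: [0.1, 0.4, 0.1]
opening: 0.0458
grip_force: 0.0
[ 0.39196882 -0.09781142  0.40445423] [-3.14114601e+00  1.30962501e-03  1.34994401e+00] 1.5167
```

View pics/w1.png

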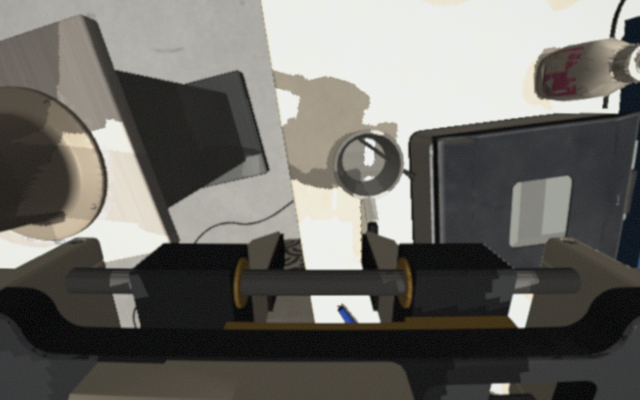

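The wrist view looks towards the base of the handles: small pan at (368,163), black box to its right at (525,180), and a dark line over the pan mouth near (365,148). Now to the medium pan.

```bash
python3 - <<'E'
from h import *
f=np.load('pics/w1.npz');cv2.imwrite('pics/w1c.png',cv2.resize(f['im'][100:250,310:450],(700,560+40),interpolation=cv2.INTER_CUBIC)[:,:,::-1])
go(.503,-.440,.19,77.6)
E
```

```text
shift [-311.3  183.3   55.3] roll -0.004 rows>= 9
```

View pics/w1c.png

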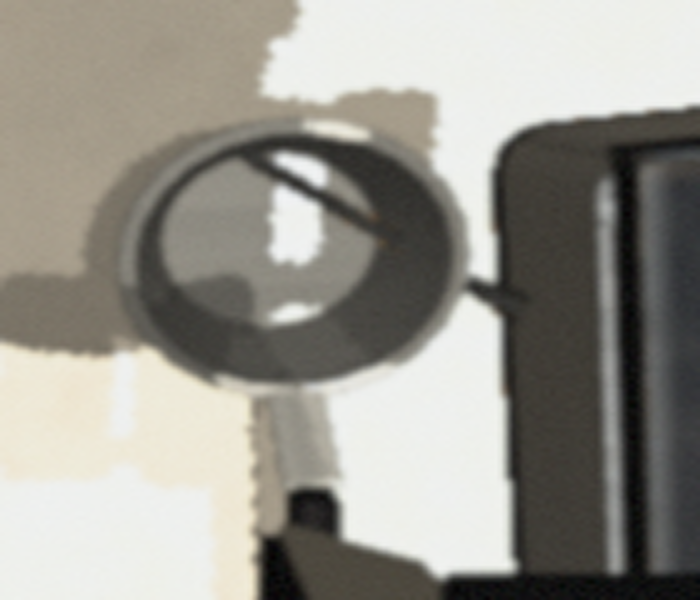

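The rod is fixed to the box and seems to pass straight through the pan wall rather than over the rim. I'll watch the forces when lifting the small pan. Medium first.

```bash
python3 -m crank '[[0,-311,183,0,0],[0,-311,183,0,0],[0,-311,183,0,0],[0,-311,183,0,0],[0,-311,183,0,0],[0,-311,183,0,0],[0,-311,183,0,0],[0,-311,183,0,0],[0,-311,183,0,0],[0,-311,183,55,0],[0,-311,183,55,0],[0,-311,183,55,0]]'
python3 - <<'E'
from h import *
s=telemetry.observe();c=vision.get_calibration('wrist')
im,d=vision.read_camera('wrist');np.savez('pics/w2.npz',im=im,d=d);cv2.imwrite('pics/w2.png',im[:,:,::-1])
X=cloud(c,d);P=X.reshape(-1,3);g=im.max(2).ravel()
rr=np.hypot(P[:,0]-.5236,P[:,1]+.3453)
q=P[(P[:,2]>.045)&(P[:,2]<.054)&(rr<.06)&(rr>.036)]
A=np.c_[2*q[:,:2],np.ones(len(q))];z=np.linalg.lstsq(A,(q[:,:2]**2).sum(1),rcond=None)[0]
print(len(q),'rim',z[:2],np.sqrt(z[2]+z[0]**2+z[1]**2))
for lo,hi,nm in((.068,.09,'bar'),(.054,.066,'strap')):
    h=P[(P[:,2]>lo)&(P[:,2]<hi)&(rr<.16)&(rr>.05)&(abs(P[:,0]-.51)<.05)]
    if len(h):print(nm,len(h),h.mean(0),h.min(0),h.max(0),'yaw',np.degrees(np.arctan2(*(h.mean(0)[:2]-z[:2])[::-1])))
go(.503,-.440,.078,77.6)
E
```

```text
time: 2.57
tool_pos: [0.5052, -0.4359, 0.3441]
tool_rot: [-3.134, -0.006, 1.355]
contact_force: [-0.1, 0.8, -0.6]
opening: 0.0457
grip_force: 0.0
2339 rim [ 0.52334597 -0.34434008] 0.04867170858747131
bar 1261 [ 0.5035772  -0.44518516  0.07986377] [ 0.48754241 -0.497572    0.06809071] [ 0.51779041 -0.40410695  0.0839956 ] yaw -101.0911116951422
strap 192 [ 0.51223389 -0.40006349  0.06032284] [ 0.5049909  -0.4062655   0.05401694] [ 0.5195867  -0.39332202  0.06599628] yaw -101.27769702660233
shift [ -4.9  -1.1 110.1] roll 0.001 rows>= 3
```

View pics/w2.png

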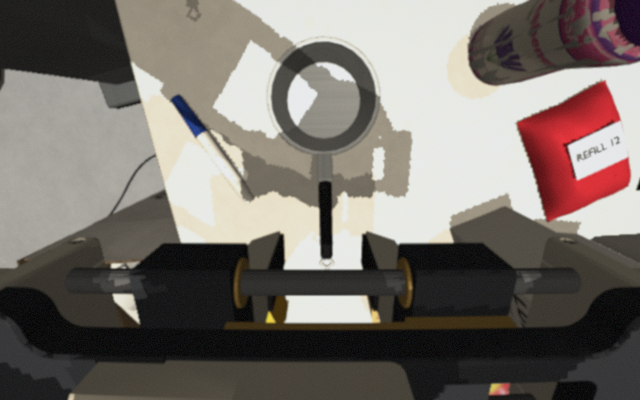

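Wrist view: the medium pan is at (324,97), with its handle running to (326,255), centred between the fingers. Descend and grip.

```bash
python3 -m crank '[[0,-2,0,40,-0.02],[0,-2,0,80,-0.02],[0,-2,0,110,-0.02],[0,-2,0,110,-0.02],[-1,-2,0,110,-0.02],[-1,-2,0,110,-0.02],[-1,-2,0,110,-0.02],[-1,-2,0,110,-0.02],[-1,-2,0,110,-0.02],[-1,-2,0,110,-0.02]]' 60
python3 -m crank '[[-1,0,0,0,0],[-1,0,0,0,0],[-1,0,0,-5,0],[-1,0,0,-10,0],[-1,0,0,-20,0],[-1,0,0,-30,0]]'
```

```text
time: 3.45
tool_pos: [0.5046, -0.4393, 0.2411]
tool_rot: [3.14, 0.001, 1.375]
contact_force: [-0.9, -2.9, 3.7]
opening: 0.0114
grip_force: 60.0
time: 3.95
tool_pos: [0.5044, -0.4389, 0.2699]
tool_rot: [-3.14, -0.001, 1.375]
contact_force: [0.6, -0.9, -1.0]
opening: 0.0114
grip_force: 60.0
```

```bash
python3 -m crank '[[-1,0,0,-40,0],[-1,0,0,-80,0],[-1,0,0,-120,0],[-1,0,0,-160,0],[-1,0,0,-160,0]]'
python3 - <<'E'
from h import *
def meas(c0,tag):
    c=vision.get_calibration('wrist');im,d=vision.read_camera('wrist');cv2.imwrite(f'pics/{tag}.png',im[:,:,::-1]);np.savez(f'pics/{tag}.npz',im=im,d=d)
    return cloud(c,d)
X=meas(0,'w3');s=telemetry.observe();print(s['tool_pos'],s['tool_rot'])
Rt=R.from_euler('xyz',s['tool_rot']).as_matrix();L=(X.reshape(-1,3)-s['tool_pos'])@Rt
# in tool frame the rim plane: z~.159+.032=.191, centre x~.0965
m=(abs(L[:,1])<.065)&(L[:,0]>.03)&(L[:,0]<.16)&(L[:,2]>.16)&(L[:,2]<.25)
rr=np.hypot(L[:,0]-.0965,L[:,1]);q=L[m&(rr>.04)&(rr<.056)&(L[:,2]<.205)]
A=np.c_[q[:,:2],np.ones(len(q))];pl=np.linalg.lstsq(A,q[:,2],rcond=None)[0];print('rim pts',len(q),'plane tilt deg',np.degrees(pl[:2]),'z',np.median(q[:,2]))
A=np.c_[2*q[:,:2],np.ones(len(q))];z=np.linalg.lstsq(A,(q[:,:2]**2).sum(1),rcond=None)[0];print('centre tool',z[:2],np.sqrt(z[2]+z[0]**2+z[1]**2))
go(.5006,.1126,.275,10)
E
```

```text
time: 4.37
tool_pos: [0.5045, -0.439, 0.441]
tool_rot: [3.128, 0.01, 1.375]
contact_force: [0.1, 0.3, 0.1]
opening: 0.0116
grip_force: 60.0
[ 0.50445795 -0.43895662  0.43659356] [3.13201464 0.00688957 1.374932  ]
rim pts 9431 plane tilt deg [ 3.33775618 -0.12459046] z 0.1910826302013008
centre tool [0.09522263 0.00087526] 0.046939658130471344
shift [ 540.3 -111.1   -2.2] roll 1.2 rows>= 14
```

View pics/w3.png

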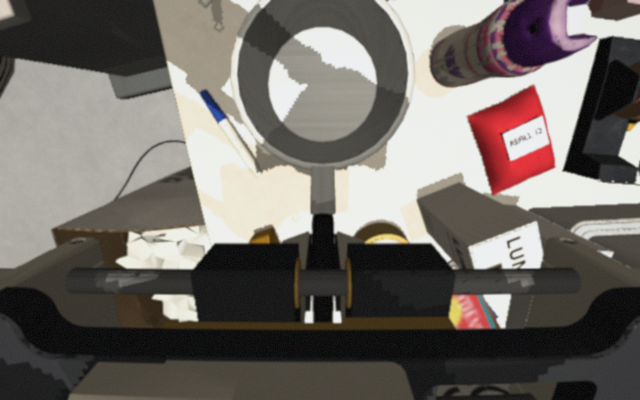

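The medium pan is held level within about 3°, rim centre at (322,85) in the picture. Carry it over the large pan.

```bash
python3 -m crank '[[-1,39,-8,0,0.085],[-1,78,-16,0,0.17],[-1,117,-24,0,0.26],[-1,155,-32,0,0.34],[-1,194,-40,0,0.43],[-1,233,-48,0,0.515],[-1,272,-56,0,0.6],[-1,310,-64,0,0.69],[-1,349,-72,0,0.77],[-1,388,-80,0,0.86],[-1,427,-88,0,0.95],[-1,466,-96,0,1.03]]'
python3 -m crank '[[-1,36,44,0,0.08],[-1,36,66,0,0.17],[-1,36,66,0,0.17],[-1,36,66,0,0.17]]'
python3 - <<'E'
from h import *
s=telemetry.observe();print(s['tool_pos'],s['tool_rot'],s['qpos']); go(.5006,.1126,.275,10)
im,d=vision.read_camera('top');cv2.imwrite('pics/t4.png',im[100:270,100:420,::-1]);np.savez('pics/t4.npz',im=im,d=d)
c=vision.get_calibration('wrist');im,d=vision.read_camera('wrist');np.savez('pics/w4.npz',im=im,d=d)
cv2.imwrite('pics/m4.png',im[:,:,::-1])
E
```

```text
time: 5.42
tool_pos: [0.5001, 0.0386, 0.4289]
tool_rot: [-3.141, 0.002, 0.34]
contact_force: [0.8, 0.8, -1.0]
opening: 0.0114
grip_force: 60.0
time: 5.75
tool_pos: [0.5576, -0.0138, 0.428]
tool_rot: [-3.14, 0.003, 0.174]
contact_force: [-0.4, 0.0, -2.7]
opening: 0.0115
grip_force: 60.0
[ 0.55757197 -0.01380447  0.42803115] [-3.14039647  0.0032957   0.17408661] [-1.62176432e-01  3.87000127e-01  1.39087450e+00  4.26185601e-05
  1.36722384e+00  1.23452657e+00]
shift [ -34.2 -134.4   -5.7] roll -0.0 rows>= 4
```

View pics/m4.png

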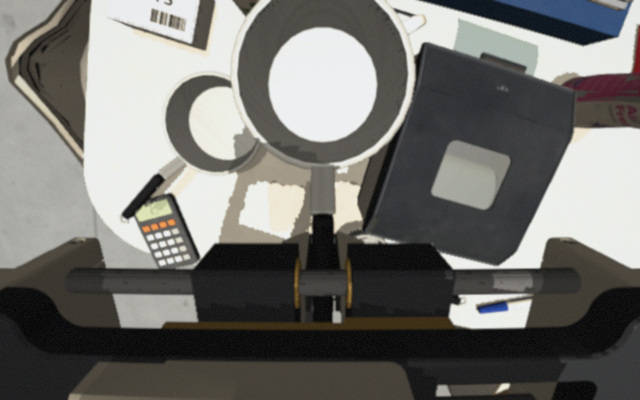

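Wrist view: the held medium pan is at (323,75), with the large pan beyond it at (215,122), its handle to (128,215). I shifted the wrong way sideways; this view still gives a second measurement of the large pan.

```bash
python3 - <<'E'
from h import *
f=np.load('pics/w4.npz');c=vision.get_calibration('wrist');X=cloud(c,f['d']);P=X.reshape(-1,3);g=f['im'].max(2).ravel()
c0=np.array([.5956,.1294]);rr=np.hypot(*(P[:,:2]-c0).T)
q=P[(P[:,2]>.043)&(P[:,2]<.056)&(rr<.068)&(rr>.05)]
A=np.c_[2*q[:,:2],np.ones(len(q))];z=np.linalg.lstsq(A,(q[:,:2]**2).sum(1),rcond=None)[0]
print(len(q),'rim',z[:2],np.sqrt(z[2]+z[0]**2+z[1]**2))
h=P[(P[:,2]>.072)&(P[:,2]<.09)&(rr<.165)&(rr>.075)&(g<80)&(P[:,1]>.15)]
print(len(h),h.mean(0),h.min(0),h.max(0))
vx,vy,x0,y0=cv2.fitLine(h[:,:2].astype(np.float32)*1000,cv2.DIST_HUBER,0,.01,.01).ravel()
print('line yaw',np.degrees(np.arctan2(vy,vx)),'radial yaw',np.degrees(np.arctan2(*(h.mean(0)[:2]-z[:2])[::-1])), 'radial top c', np.degrees(np.arctan2(*(h.mean(0)[:2]-c0)[::-1])))
E
python3 -m crank '[[-1,-9,-33,0,0],[-1,-17,-67,0,0],[-1,-26,-100,0,0],[-1,-34,-134,0,0],[-1,-34,-134,0,0],[-1,-34,-134,0,0]]'
```

```text
1436 rim [0.59622822 0.130931  ] 0.05821674552110733
523 [0.50364468 0.19618002 0.08121064] [0.47146548 0.17461182 0.07211031] [0.53212722 0.22114494 0.08459809]
line yaw -36.006187 radial yaw 144.82541280924835 radial top c 144.01200350700674
time: 6.35
tool_pos: [0.499, 0.1143, 0.4301]
tool_rot: [-3.141, 0.0, 0.179]
contact_force: [0.2, -0.9, -1.7]
opening: 0.0117
grip_force: 60.0
```

```bash
python3 -m crank '[[-1,3,0,30,0],[-1,3,0,60,0],[-1,3,0,90,0],[-1,3,0,115,0],[-1,3,0,135,0],[-1,3,0,150,0],[-1,3,0,160,0],[-1,3,0,168,0],[-1,3,0,172,0],[-1,3,0,172,0],[-1,3,0,172,0]]'
python3 - <<'E'
from h import *
s=telemetry.observe();print(s['tool_pos'],s['tool_rot'],s['contact_force'])
im,d=vision.read_camera('wrist');cv2.imwrite('pics/w5.png',im[:,:,::-1])
E
```

```text
time: 7.27
tool_pos: [0.5037, 0.1131, 0.2583]
tool_rot: [3.142, -0.001, 0.175]
contact_force: [0.5, 0.4, -2.5]
opening: 0.0112
grip_force: 60.0
[0.50367003 0.11312401 0.25826907] [ 3.14154214e+00 -1.03631079e-03  1.74579999e-01] [ 0.49449216  0.36065028 -2.45690573]
```

View pics/w5.png

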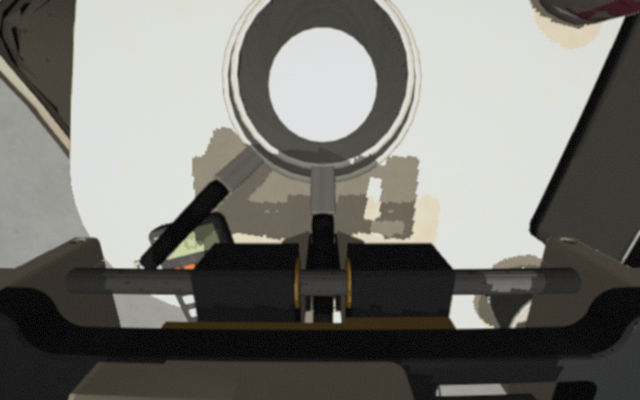

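The medium pan is concentric in the large one (centre (322,82) in both), with the large handle about 45° to the left. Lower it in small steps.

```bash
python3 -m crank '[[-1,-2,0,4,0],[-1,-2,0,7,0],[-1,-2,0,9,0],[-1,-2,0,11,0],[-1,-2,0,11,0]]'; python3 -m crank '[[-1,0,0,1,0],[-1,0,0,1,0],[-1,0,0,2,0],[-1,0,0,2,0]]'
```

```text
time: 7.73
tool_pos: [0.5013, 0.113, 0.2463]
tool_rot: [-3.141, 0.001, 0.175]
contact_force: [-0.2, -0.6, -1.6]
opening: 0.0116
grip_force: 60.0
time: 8.07
tool_pos: [0.5015, 0.113, 0.2451]
tool_rot: [3.142, -0.001, 0.175]
contact_force: [-1.2, -0.3, 2.2]
opening: 0.0114
grip_force: 60.0
```

```bash
python3 -m crank '[[-1,0,0,1,0],[-1,0,0,1,0]]'; python3 -m crank '[[-0.35,0,0,0,0],[-0.35,0,0,0,0],[-0.35,0,0,0,0],[-0.35,0,0,0,0],[-0.35,0,0,-15,0],[-0.35,0,0,-40,0],[-0.35,0,0,-80,0],[-0.35,0,0,-120,0],[-0.35,0,0,-160,0],[-0.35,0,0,-160,0]]'
python3 - <<'E'
from h import *
c=vision.get_calibration('wrist');im,d=vision.read_camera('wrist');X=cloud(c,d);P=X.reshape(-1,3)
c0=np.array([.596,.130])
rr=np.hypot(*(P[:,:2]-c0).T);q=P[(P[:,2]>.047)&(P[:,2]<.07)&(rr<.057)&(rr>.042)]
print(len(q))
A=np.c_[q[:,:2]-c0,np.ones(len(q))];print('upper rim plane',np.linalg.lstsq(A,q[:,2],rcond=None)[0],np.median(q[:,2]))
A=np.c_[2*q[:,:2],np.ones(len(q))];z=np.linalg.lstsq(A,(q[:,:2]**2).sum(1),rcond=None)[0];print('M rim',z[:2],np.sqrt(z[2]+z[0]**2+z[1]**2))
fl=P[(rr<.03)];print('floor z',np.median(fl[:,2]))
h=P[(P[:,2]>.07)&(P[:,2]<.095)&(rr<.15)&(rr>.07)]
a=np.degrees(np.arctan2(h[:,1]-z[1],h[:,0]-z[0]))%360
for lo,hi in((120,165),(165,220)):
    m=(a>lo)&(a<hi);print('handle',m.sum(),np.median(a[m]),np.median(h[m,2]))
cv2.imwrite('pics/w6.png',im[:,:,::-1])
s=telemetry.observe();print(s['tool_pos'],s['tool_rot'])
# small
go(.4489-.086*np.cos(np.radians(79.7)),-.0908-.086*np.sin(np.radians(79.7)),.24,79.7)
E
```

```text
time: 8.23
tool_pos: [0.5011, 0.1129, 0.2446]
tool_rot: [3.142, 0.0, 0.175]
contact_force: [-4.9, -1.2, 10.3]
opening: 0.0117
grip_force: 60.0
time: 9.07
tool_pos: [0.5026, 0.1131, 0.4116]
tool_rot: [3.14, -0.015, 0.175]
contact_force: [0.8, -0.2, 0.5]
opening: 0.0297
grip_force: 0.0
1925
upper rim plane [-0.01625596  0.00847162  0.05285696] 0.05347550213337369
M rim [0.59558043 0.12948202] 0.049671662976893204
floor z 0.009038028284495531
handle 772 142.96215040792035 0.08124561198485608
handle 711 189.47278479236329 0.08553257142489289
[0.50206562 0.11305464 0.40792122] [ 3.14075961 -0.00950553  0.1748882 ]
shift [-117.8  272.1    8. ] roll -1.216 rows>= 10
```

Medium is nested flat (floor 9 mm, rim 53, handle 46° on). Now the small pan.

```bash
python3 -m crank '[[0,-12,27,0,-0.12],[0,-24,54,0,-0.24],[0,-36,82,0,-0.36],[0,-48,109,0,-0.48],[0,-60,136,0,-0.6],[0,-72,163,0,-0.72],[0,-84,190,0,-0.84],[0,-96,218,0,-0.96],[0,-108,245,0,-1.08],[0,-118,272,0,-1.2],[0,-118,272,0,-1.216],[0,-118,272,20,-1.216]]'
python3 -m crank '[[0,0,0,20,0],[0,0,0,20,0]]'
python3 - <<'E'
from h import *
s=telemetry.observe();print(s['tool_pos'],s['tool_rot'])
c=vision.get_calibration('wrist');im,d=vision.read_camera('wrist');X=cloud(c,d);P=X.reshape(-1,3);g=im.max(2).ravel()
c0=np.array([.449,-.091]);rr=np.hypot(*(P[:,:2]-c0).T)
q=P[(P[:,2]>.046)&(P[:,2]<.054)&(rr<.049)&(rr>.031)]
A=np.c_[2*q[:,:2],np.ones(len(q))];z=np.linalg.lstsq(A,(q[:,:2]**2).sum(1),rcond=None)[0]
print(len(q),'rim',z[:2],np.sqrt(z[2]+z[0]**2+z[1]**2))
h=P[(P[:,2]>.072)&(P[:,2]<.09)&(rr<.145)&(rr>.055)&(g<80)&(abs(P[:,0]-.43)<.04)]
yaw=np.arctan2(*(h.mean(0)[:2]-z[:2])[::-1]);print(len(h),h.mean(0),'yaw',np.degrees(yaw))
t=z[:2]+.086*np.array([np.cos(yaw),np.sin(yaw)]);print('grip',t);go(*t,.081,np.degrees(yaw)+180)
cv2.imwrite('pics/w7.png',im[:,:,::-1])
E
```

```text
time: 10.12
tool_pos: [0.4328, -0.1772, 0.385]
tool_rot: [3.137, 0.001, 1.388]
contact_force: [1.4, -1.4, -0.3]
opening: 0.0457
grip_force: 0.0
time: 10.28
tool_pos: [0.4314, -0.1747, 0.3595]
tool_rot: [-3.134, -0.003, 1.389]
contact_force: [-1.5, -0.2, -0.2]
opening: 0.046
grip_force: 0.0
[ 0.43142179 -0.17473274  0.35952093] [-3.13375944 -0.00326338  1.38928595]
1497 rim [ 0.44845707 -0.08999265] 0.03890160505947178
811 [ 0.43310785 -0.18177103  0.08167102] yaw -99.49440448363822
grip [ 0.43427126 -0.1748146 ]
shift [  0.2   2.9 121.4] roll -0.015 rows>= 3
```

View pics/w7.png

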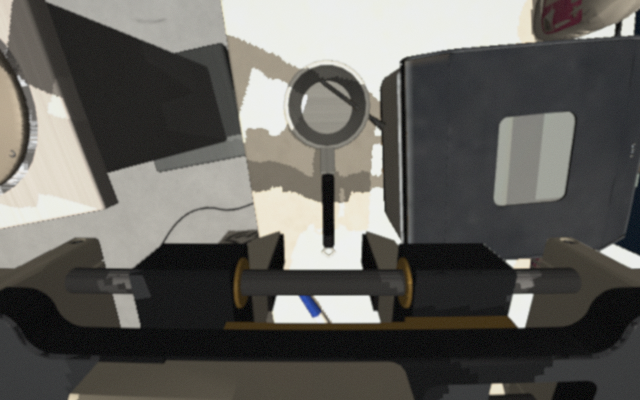

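The small pan is at (328,105), its handle (329,210) is centred between the fingers, and the rod on the box ends inside the pan. Descend, watching the gripper body's clearance over the box.

```bash
python3 -m crank '[[0,0,2,40,-0.015],[0,0,2,80,-0.015],[0,0,2,105,-0.015],[0,0,2,115,-0.015],[0,0,2,118,-0.015],[0,0,2,118,-0.015]]'; python3 -m crank '[[-1,0,0,0,0],[-1,0,0,0,0],[-1,0,0,0,0],[-1,0,0,0,0],[-1,0,0,0,0],[-1,0,0,0,0],[-1,0,0,0,0]]' 60; python3 -m crank '[[-1,0,0,-3,0],[-1,0,0,-6,0],[-1,0,0,-9,0],[-1,0,0,-9,0]]'
```

```text
time: 10.83
tool_pos: [0.4348, -0.1756, 0.2456]
tool_rot: [-3.141, -0.0, 1.406]
contact_force: [-0.6, -0.0, 1.4]
opening: 0.0462
grip_force: 0.0
time: 11.42
tool_pos: [0.4345, -0.1759, 0.246]
tool_rot: [3.141, 0.0, 1.406]
contact_force: [0.0, -0.6, 1.3]
opening: 0.011
grip_force: 60.0
time: 11.75
tool_pos: [0.4346, -0.1759, 0.2553]
tool_rot: [3.141, 0.0, 1.406]
contact_force: [0.6, 0.6, -1.8]
opening: 0.0112
grip_force: 60.0
```

```bash
python3 -m crank '[[-1,0,0,-5,0],[-1,0,0,-12,0],[-1,0,0,-20,0],[-1,0,0,-28,0]]'; python3 -m crank '[[-1,0,0,-20,0],[-1,0,0,-50,0],[-1,0,0,-90,0],[-1,0,0,-130,0],[-1,0,0,-145,0],[-1,0,0,-145,0],[-1,0,0,-145,0]]'
python3 - <<'E'
from h import *
s=telemetry.observe();c=vision.get_calibration('wrist');im,d=vision.read_camera('wrist');X=cloud(c,d)
Rt=R.from_euler('xyz',s['tool_rot']).as_matrix();L=(X.reshape(-1,3)-s['tool_pos'])@Rt
rr=np.hypot(L[:,0]-.087,L[:,1]);q=L[(rr>.031)&(rr<.046)&(L[:,2]>.186)&(L[:,2]<.204)]
A=np.c_[2*q[:,:2],np.ones(len(q))];z=np.linalg.lstsq(A,(q[:,:2]**2).sum(1),rcond=None)[0];print(len(q),'centre tool',z[:2],np.sqrt(z[2]+z[0]**2+z[1]**2))
y=np.radians(54.5);cx=np.array([np.cos(y),np.sin(y)])
t=np.array([.5956,.1295])-cx*z[0];print(s['tool_pos'],t);go(*t,.27,54.5)
cv2.imwrite('pics/w8.png',im[:,:,::-1])
E
```

```text
time: 12.08
tool_pos: [0.4345, -0.1758, 0.2836]
tool_rot: [3.141, 0.0, 1.406]
contact_force: [-0.2, -0.4, -1.2]
opening: 0.0113
grip_force: 60.0
time: 12.67
tool_pos: [0.4342, -0.1756, 0.4286]
tool_rot: [3.14, 0.001, 1.406]
contact_force: [0.1, 0.2, -1.8]
opening: 0.0111
grip_force: 60.0
5272 centre tool [ 8.62411174e-02 -4.51298029e-06] 0.03845013752161354
[ 0.43419288 -0.17560937  0.42859603] [0.54551953 0.05928977]
shift [249.9  71.4  -1.7] roll 0.455 rows>= 7
```

View pics/w8.png

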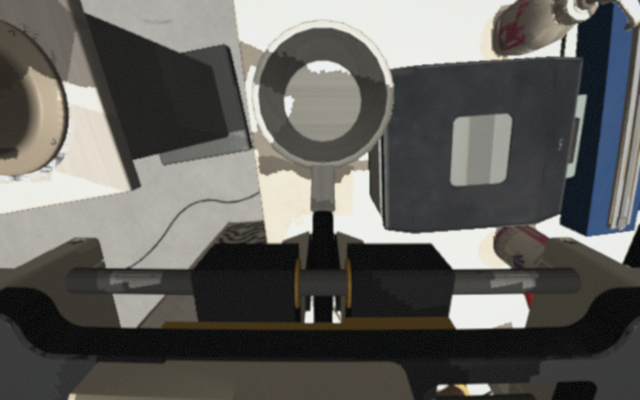

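The small pan is held level at (323,92), with nothing inside. Carry it to the nest.

```bash
python3 -m crank '[[-1,31,9,0,0.06],[-1,62,18,0,0.12],[-1,94,27,0,0.18],[-1,125,36,0,0.23],[-1,156,45,0,0.28],[-1,187,54,0,0.34],[-1,218,63,0,0.4],[-1,250,71,0,0.455],[-1,250,71,0,0.455],[-1,250,71,0,0.455]]'
python3 - <<'E'
from h import *
go(.5455,.0593,.105,54.5)
E
```

```text
time: 13.55
tool_pos: [0.5456, 0.0606, 0.4252]
tool_rot: [-3.138, 0.003, 0.954]
contact_force: [-0.9, -0.4, -1.9]
opening: 0.0114
grip_force: 60.0
shift [ -0.7   1.3 161.2] roll 0.003 rows>= 4
```

```bash
python3 -m crank '[[-1,0,0,35,0],[-1,0,0,70,0],[-1,0,0,100,0],[-1,0,0,125,0],[-1,0,0,140,0],[-1,0,0,150,0],[-1,0,0,156,0],[-1,0,0,159,0],[-1,0,0,159,0],[-1,0,0,159,0]]'
python3 - <<'E'
from h import *
s=telemetry.observe();print(s['tool_pos'],s['tool_rot'])
im,d=vision.read_camera('wrist');cv2.imwrite('pics/w9.png',im[:,:,::-1]);go(.5455,.0593,.095,54.5)
E
```

```text
time: 14.38
tool_pos: [0.5458, 0.0589, 0.2695]
tool_rot: [3.14, -0.001, 0.951]
contact_force: [-0.7, -0.0, -1.2]
opening: 0.011
grip_force: 60.0
[0.54580639 0.05894944 0.26951211] [ 3.14046164e+00 -8.41312088e-04  9.50646774e-01]
shift [ 0.  -0.5 15.7] roll -0.0 rows>= 1
```

View pics/w9.png

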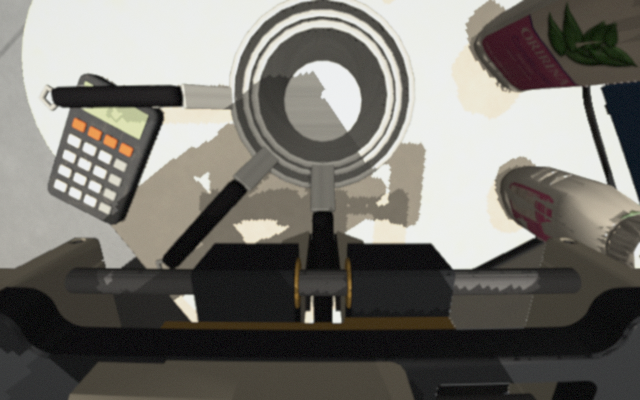

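The three rims are concentric about (323,97), with the handles fanned at about 45° steps. Lower the small pan.

```bash
python3 -m crank '[[-1,0,0,4,0],[-1,0,0,8,0],[-1,0,0,11,0],[-1,0,0,13,0],[-1,0,0,13,0]]'; python3 -m crank '[[-1,0,0,1,0],[-1,0,0,1,0],[-1,0,0,2,0],[-1,0,0,2,0]]'
```

```text
time: 14.85
tool_pos: [0.5454, 0.0592, 0.2551]
tool_rot: [-3.141, 0.001, 0.951]
contact_force: [-0.1, -0.3, -1.0]
opening: 0.0117
grip_force: 60.0
time: 15.18
tool_pos: [0.5457, 0.0591, 0.2541]
tool_rot: [3.141, -0.0, 0.951]
contact_force: [-0.4, -0.5, 1.7]
opening: 0.0113
grip_force: 60.0
```

```bash
python3 -m crank '[[-1,0,0,1,0],[-1,0,0,1,0]]'; python3 -m crank '[[-0.35,0,0,0,0],[-0.35,0,0,0,0],[-0.35,0,0,0,0],[-0.35,0,0,0,0],[-0.35,0,0,-15,0],[-0.35,0,0,-40,0],[-0.35,0,0,-80,0],[-0.35,0,0,-120,0],[-0.35,0,0,-160,0],[-0.35,0,0,-160,0],[-0.35,0,0,-160,0]]'
python3 - <<'E'
from h import *
c=vision.get_calibration('wrist');im,d=vision.read_camera('wrist');X=cloud(c,d);P=X.reshape(-1,3)
c0=np.array([.5956,.1295]);rr=np.hypot(*(P[:,:2]-c0).T)
for n,a,b,lo,hi in(('S',.034,.045,.052,.07),('M',.0455,.053,.048,.06),('L',.056,.065,.044,.056)):
    q=P[(P[:,2]>lo)&(P[:,2]<hi)&(rr<b)&(rr>a)]
    A=np.c_[q[:,:2]-c0,np.ones(len(q))];pl=np.linalg.lstsq(A,q[:,2],rcond=None)[0]
    A=np.c_[2*q[:,:2],np.ones(len(q))];z=np.linalg.lstsq(A,(q[:,:2]**2).sum(1),rcond=None)[0];print(n,len(q),'slope deg',np.degrees(pl[:2]),'z',pl[2],'c',z[:2],np.sqrt(z[2]+z[0]**2+z[1]**2))
print('floor',np.median(P[rr<.022,2]))
h=P[(P[:,2]>.07)&(P[:,2]<.1)&(rr<.15)&(rr>.075)];a=np.degrees(np.arctan2(h[:,1]-c0[1],h[:,0]-c0[0]))%360
for lo,hi in((125,165),(170,210),(215,255)):
    m=(a>lo)&(a<hi);print('handle',m.sum(),np.median(a[m]),np.percentile(h[m,2],80))
E
```

```text
time: 15.35
tool_pos: [0.5455, 0.0588, 0.2537]
tool_rot: [3.141, 0.0, 0.951]
contact_force: [-3.8, -3.1, 8.0]
opening: 0.0113
grip_force: 60.0
time: 16.27
tool_pos: [0.5458, 0.0592, 0.4152]
tool_rot: [3.137, -0.003, 0.951]
contact_force: [-0.4, -0.1, -0.1]
opening: 0.0298
grip_force: 0.0
S 1262 slope deg [-0.66854641 -1.14384307] z 0.05758741806511642 c [0.59552695 0.12970519] 0.038946670974233676
M 1377 slope deg [-0.62829655 -0.57245445] z 0.05347253157684084 c [0.59619067 0.13051662] 0.04885601451082846
L 1553 slope deg [-0.41216749 -0.38182328] z 0.04955766950459379 c [0.59586289 0.13063633] 0.05891370813398833
floor 0.39575106029110807
handle 911 143.2309615104891 0.08228997306829007
handle 685 189.33568108756987 0.08639306621411014
handle 595 234.38258046422322 0.09041520810921012
```

```bash
python3 -c "
from cell import ticket;print(ticket.hand_in())"
```

```text
the job is handed in; nothing more can be done
None
```

The job is handed in at about 16 s: the pans are nested flat on the largest, rims about 50, 53 and 58 mm high, with the handles fanned the same way at about 143°, 189° and 234°.

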